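Fit the domed stake in the bench holder

TASK

Take the round domed stake out of the wooden stand, lower its tapered shank into the brass collar of the blue stake holder and let go of it. Then tap it down from above until the collar is fully home on the blue block, and leave the stake standing there. Leave the other two stakes standing in the stand.

Things in the scene. Friction and masses are not known exactly. Their poses are not given: they have to be found in the camera images.
- dome_stake: Stake to fit: bright steel, round domed head, 0.3-0.45 kg. Origin: centre of the shank's tip, z up along it. Tapered shank 50 mm long, 12 mm across at the tip, 26 mm at the top; round shoulder 44 mm across at 50-56 mm; head 36 mm across, upright sides at 66-92 mm (grip there); crown at 98 mm. Yaw is irrelevant. Starts upright in a hole of the stand, tip 12 mm above the bench.
- square_stake: Stake to leave alone: dark steel, flat square head 36 x 36 mm, top 92 mm above its tip; shank, shoulder, origin and start as for the domed one. The fixed dark wooden stand is 70 x 260 mm, 62 mm high, with one row of three loose holes 90 mm apart along its length; the stakes' shoulders rest on it. Which stake is in which hole varies.
- cone_stake: Stake to leave alone: dark steel, pointed conical head, 34 mm across at its foot, point 124 mm above its tip; shank, shoulder, origin and start as for the domed one.
- collar_top (a point): Centre of the brass collar's mouth, level with its face, z up. Flange 58 mm across, 5 mm thick; mouth 34 mm, then a taper fitting the shank with 1.3 mm play all round. A seated stake's shoulder is on the face, its tip 50 mm below. The collar slides stiffly (16 N, no spring) down a fixed blue block 90 x 90 mm, 62 mm high: face 76-79 mm above the bench at first, 67 mm fully home (hard stop).
Things that resemble listed ones, but are neither listed nor needed, are in the scene too. Of the things like the part that bears collar_top, leave any that is green; of the rest the larger one is meant. Leave any purple look-alike of the dome_stake alone.

How it is judged:
By the outcome, as a careful person would: the job done as asked, in the order asked, and still so for the second after the job is handed in, with the robot touching nothing.
It also fails if it takes over 54 s, if anything falls off the work surface, if the arm or the gripper's body presses on something with over 40 N, if the wrist force passes 120 N, or if a joint passes its speed limit or range.

ROBOT

A 6-joint arm with a two-finger parallel gripper is mounted at the origin on the work surface. World frame = base frame: x ahead of the robot, y to its left, z up, the work surface at z = 0. Lengths are in m, angles in rad, forces in N, time in s.
With the tool pointing down it reaches from about 0.325 to 1 m from the base axis. Payload 5.1 kg.
Tool frame: the origin (TCP) lies at the very end of the fingers, on their centre line; the grasp point (between the pads) lies 19 mm behind it; z points along the fingers, y is the line along which they close (so a half turn about z gives the same grasp; the last joint's range is limited). The gripper opens to 85 mm and grips with 20 to 120 N. Pads are 22 mm wide; open, the fingers measure 114 mm over their backs; the gripper's body (76 mm by 85 mm) begins 54 mm behind the grasp point. The pads swing forward as they close: fully open they stand 13 mm farther back than shut.
Start: joints at [-1.196, 0.124, 1.65, -0, 1.367, -0.083], TCP at [0.287, -0.583, 0.231] pointing down, gripper open.
Joint ranges: [-2.61, 2.61], [-1.02, 2.33], [0.03, 2.71], [-1.35, 4.49], [0.32, 2.68], [-2.91, 2.91]. Speed limits (rad/s): [2.57, 2.57, 3.14, 3.14, 3.14, 3.14].

INTERFACE

Orientations are given as a unit quaternion [w, x, y, z].
In Python, from workcell import arm, vision, models gives the robot as it stands.
- The arm moves only by the tool play_rows, never from a script. Its argument "series" is a list that holds one entry, the list of rows, each a list of 5 numbers: the shift along the tool's x, y, z in cm, then the turn about the tool's z in degrees, then the opening in per cent of the stroke, from 0 (shut) to 100 (fully open). In form: [[[tx, ty, tz, roll, grip], ...]]. A call has 1 to 20 rows; each row is the pose to reach, as a shift and turn from the pose commanded when the call began, along the tool's axes at that moment; what a row does not reach only later rows make up. A row lasts 1/10 s, in which the tool goes at most 50 mm and 8.59 degrees, less where a joint would pass 70% of its speed; a pose out of reach is approached as far as the arm can. A call with a gripper value outside its range is refused whole. The fingers move at their own pace and stop on an object; "grip_force" is the grip in N (left out, the last holds). Time passes only in rows, so rows that repeat a pose let the fingers close. It gives the time, the measured TCP pose, the force, the opening and the grip force at its end, in the units of the state.
- arm.state(): the state, without advancing time (a new reading comes with each control period).
- vision.camera(name): name is "scene" or "top" or "wrist"; returns a dict with "pixels" (420x560x3 uint8, red, green, blue), "depth" (420x560 float32, m along the optical axis (not along the pixel's ray), 0 where there is no reading), "fx", "fy", "cx", "cy" (pixels), "rvec" (rotation vector, rad) and "tvec" (3), from world to camera coordinates, as OpenCV has them. Camera axes: x right, y down, z forward; pixel columns grow to the right and rows downward; lengths in m; the calibration is good to about 2 mm. The wrist camera is an equidistant fisheye: a pixel r from the principal point sees the ray r / f radians off the axis. A picture is of the moment at which its call begins.
- arm.finish_job(): hands the job in; it is judged then, once.
Trained networks look in a picture, given as the dict that the camera call returned (one of the last four; its "shot" number tells which), for a name from the list of things; names that differ only in an ending like _2 or _b are one class to them, and where a whole thing is asked for, a point or a joint stands for the part that bears it (a point fixed in the world has none). Each returns a list of dicts, best first, with "p" (0 to 1); they miss things now and then, are a little off and sometimes report something else, mostly with a low value. They report only what shows in the picture. A call takes as long as a camera call. They do not tell look-alikes from the thing itself.
- models.trace(thing, picture): "region" (420x560 bool, what is visible of it) and "pixel" ([column, row] in pixels, amid what is visible of it).
- models.pinpoint(thing, picture): "pixel" ([column, row] in pixels: a listed point, or the origin of a listed thing).
The state is a dict: "time_s": time; "q": joint angles; "joint_velocities": joint speeds; "effort": joint torques, N m; "tcp_pos": TCP position; "tool_rot": TCP orientation; "force": force on the tool from outside, world axes, zero at the start; "wrist_torque": the same for the moment, N m; "gripper_width": opening from 0.0 (shut) to 1.0 (fully open); "grasp_force": force on a finger pad.
Only numpy, scipy, OpenCV 4.12 (cv2) and the standard library are available. Lean on these libraries where they do the work, as an engineer would, in place of code of your own. Each camera call takes 0.05 s, during which the arm holds its last target. There are 200 camera calls.

## Working session

There is one attempt and no reset: what is moved stays moved. The work goes in short steps, Python scripts to look and compute and a tool call to move; the robot and the scene stay as the last step left them, time stands still between calls to the robot, and variables do not carry over. Pictures are saved under pics/ and viewed, at most 10 in all, crops included, and the job is handed in when it is done.

Besides the shell and the picture viewer there is one more tool, called after ">>>" as name(argument=value, ...), one argument or row to a line, values as JSON. play_rows: Moves the arm, as the interface text tells. Its arguments: {"type":"object","properties":{"series":{"type":"array"},"grip_force":{"type":"number"}},"required":["series"]}

```bash
mkdir -p pics
cat > h.py <<'E'
import numpy as np, cv2
from workcell import arm, vision, models
def R(c): return cv2.Rodrigues(np.array(c['rvec'],float))[0]
def world(c,u,v,d=None,z=None,fish=False):
    u=np.atleast_1d(u).astype(float);v=np.atleast_1d(v).astype(float)
    x=(u-c['cx'])/c['fx'];y=(v-c['cy'])/c['fy']
    if fish:
        r=np.hypot(x,y);k=np.where(r>1e-9,np.tan(r)/np.maximum(r,1e-9),1);x=x*k;y=y*k
    ray=np.stack([x,y,np.ones_like(x)],-1)@R(c); o=-R(c).T@np.array(c['tvec']).ravel()
    s=np.asarray(d) if d is not None else (z-o[2])/ray[:,2]
    return o+ray*np.reshape(s,(-1,1))
E
python3 - <<'E'
from h import *
print(arm.state())
for n in('top','scene'):
    c=vision.camera(n); cv2.imwrite(f'pics/{n}0.png',c['pixels'][...,::-1])
    print(n,-R(c).T@np.array(c['tvec']).ravel())
    for t in('dome_stake','square_stake','cone_stake','collar_top'):
        for m in models.trace(t,c):
            g=m['region']&(c['depth']>0); v,u=np.nonzero(g)
            if len(u)<5: continue
            P=world(c,u,v,c['depth'][g]); zt=np.percentile(P[:,2],98)
            T=P[P[:,2]>zt-.008]
            print(t,round(m['p'],2),np.round(m['pixel']),len(u),'ztop',zt.round(3),'top ctr',((T.min(0)+T.max(0))/2).round(3),'ext',np.ptp(T,axis=0).round(3),c['pixels'][g].mean(0).round())
        print([(round(m['p'],2),np.round(m['pixel'])) for m in models.pinpoint(t,c)])
E
```

```text
{'time_s': 0.0, 'q': array([-1.19559475e+00,  1.24520505e-01,  1.65169183e+00,  7.89305000e-06,
        1.36751980e+00, -8.26180616e-02]), 'joint_velocities': array([ 0.00094744, -0.00039802, -0.00169181, -0.00045493, -0.00127746,
       -0.00079477]), 'effort': array([ 1.01950453e-03, -4.23609817e+01, -3.65455270e+01, -6.00287035e-05,
        6.91868394e-03, -4.14621877e-05]), 'tcp_pos': array([ 0.28703154, -0.58249647,  0.23003253]), 'tool_rot': array([-1.05887548e-03,  9.73913978e-01,  2.26915005e-01, -1.52113213e-04]), 'force': array([ 0.34581912, -0.51067428,  0.49763309]), 'wrist_torque': array([ 0.02762605,  0.01141867, -0.02263603]), 'grasp_force': 0.0, 'gripper_width': 1.001714041526135}
top [ 0.40930494 -0.01541498  1.03205347]
dome_stake 0.89 [122. 230.] 354 ztop 0.1 top ctr [0.434 0.304 0.098] ext [0.033 0.03  0.009] [136.  69. 164.]
dome_stake 0.61 [134. 183.] 382 ztop 0.112 top ctr [0.534 0.282 0.108] ext [0.033 0.032 0.009] [178. 173. 178.]
[(0.66, array([131., 233.])), (0.58, array([142., 185.]))]
square_stake 0.88 [173. 177.] 435 ztop 0.108 top ctr [0.54  0.193 0.105
[... 1145 characters left out ...]
.127] ext [0.012 0.009 0.014] [72. 69. 71.]
cone_stake 0.61 [345. 170.] 307 ztop 0.107 top ctr [0.542 0.161 0.111] ext [0.039 0.105 0.024] [79. 77. 81.]
cone_stake 0.51 [360. 151.] 262 ztop 0.111 top ctr [0.534 0.26  0.107] ext [0.036 0.082 0.009] [162. 157. 160.]
[]
collar_top 0.98 [229. 331.] 471 ztop 0.062 top ctr [ 0.549 -0.353  0.059] ext [0.044 0.043 0.009] [204. 159.  86.]
collar_top 0.61 [206. 226.] 461 ztop 0.081 top ctr [ 0.364 -0.166  0.078] ext [0.057 0.056 0.009] [ 45. 161.  71.]
collar_top 0.56 [279. 271.] 567 ztop 0.078 top ctr [ 0.565 -0.196  0.075] ext [0.058 0.057 0.009] [205. 160.  85.]
[(0.72, array([204., 225.])), (0.57, array([279., 270.])), (0.57, array([230., 330.]))]
```

```bash
python3 -c "
import cv2
a=cv2.imread('pics/top0.png')
cv2.imwrite('pics/crop0.png',cv2.resize(a[120:310,90:470],None,fx=2.1,fy=2.1,interpolation=cv2.INTER_CUBIC))"
```

```text
(no output)
```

View pics/crop0.png

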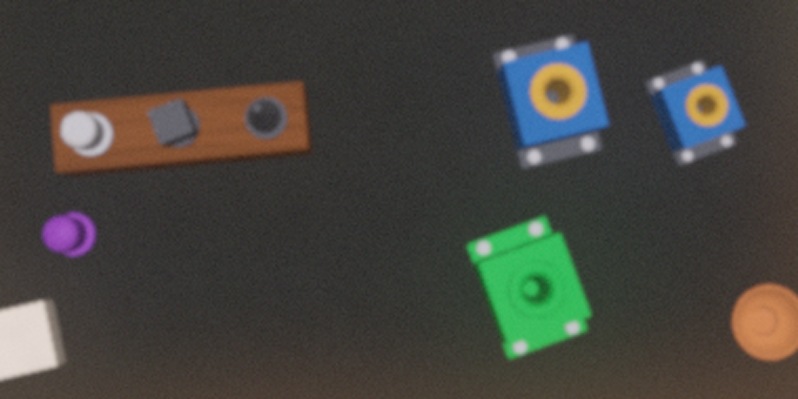

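View pics/scene0.png

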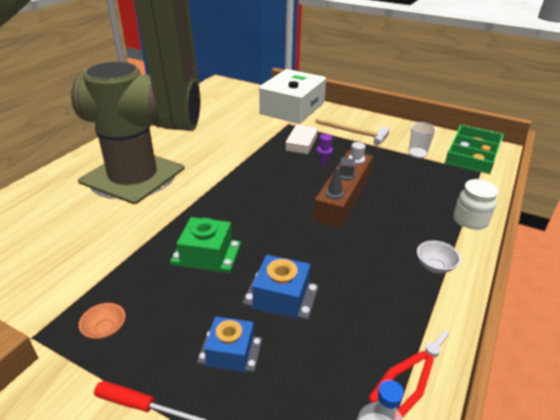

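Dome candidates: the silver one at top px (134,183) and the purple one at (122,230). I want the silver one, since it is bright steel and stands in the stand. Holder candidates are the large blue one at (353,164), the small blue one at (424,171) and the green one at (346,260). I want the large blue one, because green is excluded and it is the larger of the other two. The enlarged crop confirms both choices.

Next I move above the dome, turning the closing axis across the row of stakes.

>>> play_rows(
  series=[
    [[60.4,-66.7,-1,-68,100],[60.4,-66.7,-1,-68,100],[60.4,-66.7,-1,-68,100],[60.4,-66.7,-1,-68,100],[60.4,-66.7,-1,-68,100],[60.4,-66.7,-1,-68,100],[60.4,-66.7,-1,-68,100],[60.4,-66.7,-1,-68,100],[60.4,-66.7,-1,-68,100],[60.4,-66.7,-1,-68,100],[60.4,-66.7,-1,-68,100],[60.4,-66.7,-1,-68,100],[60.4,-66.7,-1,-68,100],[60.4,-66.7,-1,-68,100],[60.4,-66.7,-1,-68,100],[60.4,-66.7,-1,-68,100],[60.4,-66.7,-1,-68,100],[60.4,-66.7,-1,-68,100],[60.4,-66.7,-1,-68,100],[60.4,-66.7,-1,-68,100]],
  ],
)

```text
time_s: 2.9
tcp_pos: [0.5341, 0.2831, 0.2408]
tool_rot: [-0.0, 0.68, 0.733, -0.001]
force: [-1.3, -0.6, -0.5]
gripper_width: 1.0
grasp_force: 0.0
```

```bash
cat >> h.py <<'E'
from scipy.spatial.transform import Rotation
from scipy.optimize import least_squares
def tool():
    s=arm.state(); q=s['tool_rot']; return s,Rotation.from_quat([q[1],q[2],q[3],q[0]]).as_matrix()
def circ(P):
    return least_squares(lambda p:np.hypot(P[:,0]-p[0],P[:,1]-p[1])-p[2],[*P[:,:2].mean(0),.018],loss='soft_l1',f_scale=.001).x
E
python3 - <<'E'
from h import *
s,T=tool(); print(s['time_s'],s['tcp_pos'],T.round(3).tolist(),s['q'].round(2))
c=vision.camera('wrist'); cv2.imwrite('pics/w1.png',c['pixels'][...,::-1]); print(-R(c).T@np.array(c['tvec']).ravel(), R(c)[2])
for m in models.trace('dome_stake',c):
    g=m['region']; v,u=np.nonzero(g); col=c['pixels'][g].mean(0).round()
    P=world(c,u,v,c['depth'][g],fish=True); ok=c['depth'][g]>0; P=P[ok]
    H=P[(P[:,2]>.1)]
    print(m['p'],m['pixel'],col,len(u),np.percentile(P[:,2],[2,50,98]).round(3),'top mid',((H.min(0)+H.max(0))/2).round(4),np.ptp(H,axis=0).round(3),H.mean(0).round(4))
    S=P[(P[:,2]<.072)]
    if len(S)>20: print('shoulder',S.mean(0),circ(S))
E
```

```text
2.9 [0.53407136 0.28309955 0.24076026] [[-0.076, 0.997, -0.001], [0.997, 0.076, -0.001], [-0.001, -0.001, -1.0]] [ 0.4   0.02  1.74 -0.    1.38  0.32]
[0.52821495 0.35945758 0.38562498] [ 0.02088416 -0.2996532  -0.95381959]
0.9 [282.3, 184.9] [198. 191. 199.] 1730 [0.069 0.109 0.113] top mid [0.5354 0.2851 0.107 ] [0.034 0.036 0.014] [0.5352 0.2871 0.11  ]
shoulder [0.5332219  0.29750777 0.07008339] [0.53529081 0.28439898 0.02011959]
0.57 [183.3, 155.7] [131.  74. 165.] 1659 [0.055 0.097 0.101] top mid [0.4353 0.3085 0.1009] [0.02  0.021 0.002] [0.4346 0.3075 0.1005]
shoulder [0.44352189 0.31248447 0.05630995] [0.43202265 0.30666617 0.02052164]
```

View pics/w1.png

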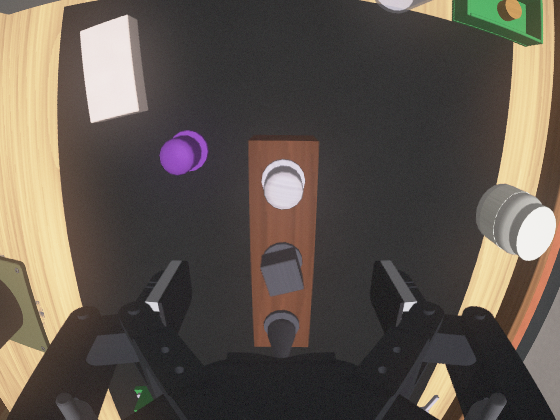

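The wrist view shows the silver dome at (283,187), in the stand between the fingers. I descend, grip and lift.

>>> play_rows(
  series=[
    [[0.1,0.1,4,0,100],[0.1,0.1,8,0,100],[0.1,0.1,12,0,100],[0.1,0.1,14.5,0,100],[0.1,0.1,16,0,100],[0.1,0.1,16.8,0,100],[0.1,0.1,16.8,0,60],[0.1,0.1,16.8,0,45],[0.1,0.1,16.8,0,30],[0.1,0.1,16.8,0,20],[0.1,0.1,16.8,0,20],[0.1,0.1,16.8,0,20],[0.1,0.1,16.8,0,20],[0.1,0.1,16.8,0,20]],
  ],
  grip_force=45,
)

```text
time_s: 4.4
tcp_pos: [0.5362, 0.2838, 0.0754]
tool_rot: [0.001, 0.68, 0.733, 0.001]
force: [-0.5, -1.2, 5.2]
gripper_width: 0.406
grasp_force: 45.2
```

>>> play_rows(
  series=[
    [[0,0,-1,0,20],[0,0,-2.5,0,20],[0,0,-4.5,0,20],[0,0,-7,0,20],[0,0,-10,0,20],[0,0,-13,0,20],[0,0,-15.5,0,20],[0,0,-17,0,20],[0,0,-17,0,20],[0,0,-17,0,20]],
  ],
)

```text
time_s: 5.4
tcp_pos: [0.5347, 0.2831, 0.2424]
tool_rot: [-0.0, 0.681, 0.733, -0.001]
force: [-0.4, -0.1, -4.1]
gripper_width: 0.411
grasp_force: 45.7
```

Run:
```python
from h import *
s,T=tool(); t=s['tcp_pos'];print(s['time_s'],t,s['gripper_width'],s['grasp_force'],s['force'])
for n in ('top','scene','wrist'):
    c=vision.camera(n); 
    if n=='scene': cv2.imwrite('pics/s2.png',cv2.resize(c['pixels'][60:220,240:460,::-1],None,fx=3.4,fy=3.4))
    for m in models.pinpoint('dome_stake',c): print(n,'pin',m['p'],m['pixel'], world(c,*m['pixel'],z=t[2]-.06,fish=n=='wrist').round(3))
# collar from top / scene
for n in('top','scene'):
    c=vision.camera(n)
    for m in models.trace('collar_top',c):
        g=m['region']&(c['depth']>0);v,u=np.nonzero(g);P=world(c,u,v,c['depth'][g])
        if abs(P[:,1].mean()+.196)>.03 or P[:,0].mean()<.5: continue
        # outline at flange face
        F=P[P[:,2]>.066]; k=cv2.findContours(m['region'].astype(np.uint8),0,1)[0]; k=max(k,key=len)[:,0]
        W=world(c,k[:,0],k[:,1],z=.077); print(n,'collar face z',np.percentile(F[:,2],[10,50,90]),'ctr',circ(W),F.mean(0))
    for m in models.pinpoint('collar_top',c): print(n,m['pixel'],world(c,*m['pixel'],z=.077))
```

```text
5.4 [0.53470042 0.28307683 0.24240242] 0.41055840187925396 45.700341776391724 [-0.43693796 -0.10917628 -4.14879901]
top pin 0.9 [116.6, 176.2] [[0.535 0.278 0.182]]
top pin 0.73 [219.2, 178.1] [[0.526 0.084 0.182]]
scene pin 0.83 [326.7, 166.7] [[0.554 0.023 0.182]]
scene pin 0.79 [363.2, 120.8] [[0.545 0.271 0.182]]
scene pin 0.17 [281.0, 267.0] [[ 0.613 -0.29   0.182]]
wrist pin 0.6 [278.2, 218.8] [[0.532 0.285 0.182]]
wrist pin 0.6 [198.9, 144.6] [[0.478 0.332 0.182]]
top collar face z [0.07384643 0.07686718 0.07926249] ctr [ 0.56441193 -0.19587015  0.02768149] [ 0.56480121 -0.19613497  0.07665158]
top [343.7, 259.7] [[ 0.35941662 -0.16380627  0.077     ]]
top [353.2, 162.7] [[ 0.56612799 -0.19221814  0.077     ]]
top [423.4, 171.3] [[ 0.54332418 -0.34274554  0.077     ]]
scene collar face z [0.07195262 0.07565924 0.07731517] ctr [ 0.56804854 -0.19878713  0.03055633] [ 0.56573975 -0.19502971  0.07506084]
scene [230.9, 328.7] [[ 0.56003001 -0.35962051  0.077     ]]
scene [205.2, 224.9] [[ 0.36393662 -0.15821789  0.077     ]]
scene [281.0, 271.0] [[ 0.56815315 -0.20156918  0.077     ]]
```

View pics/s2.png

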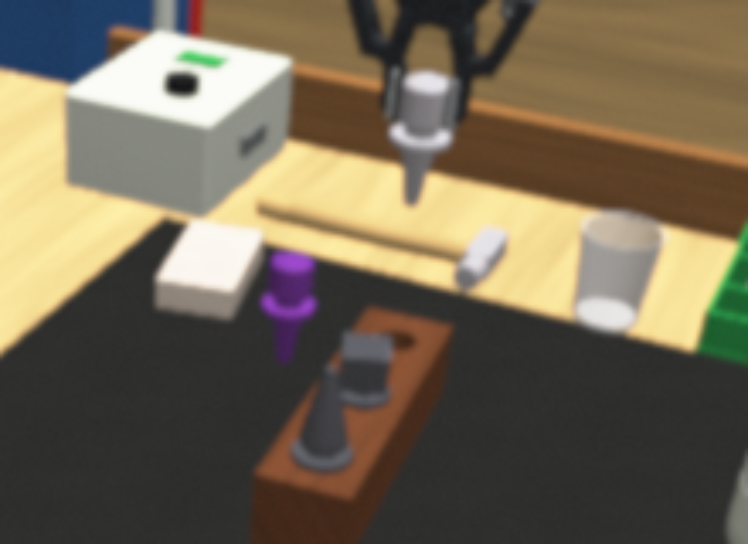

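The scene crop shows the silver stake lifted and upright at about (425,140), with the other two still in the stand. I carry it over the collar.

>>> play_rows(
  series=[
    [[-1,0,0,0,20],[-3,-0.1,0,0,20],[-6,-0.1,0,0,20],[-9.5,-0.2,0,0,20],[-13,-0.2,0,0,20],[-16.5,-0.3,0,0,20],[-20,-0.3,0,0,20],[-23.5,-0.4,0,0,20],[-27,-0.4,0,0,20],[-30.5,-0.5,0,0,20],[-34,-0.5,0,0,20],[-37.5,-0.6,0,0,20],[-41,-0.6,0,0,20],[-44,-0.7,0,0,20],[-46,-0.7,0,0,20],[-47.2,-0.7,0,0,20],[-48,-0.7,0,0,20],[-48,-0.7,0,0,20],[-48,-0.7,0,0,20]],
  ],
)

```text
time_s: 7.9
tcp_pos: [0.5635, -0.1953, 0.2433]
tool_rot: [-0.0, 0.68, 0.733, 0.0]
force: [-0.4, -0.4, -3.8]
gripper_width: 0.404
grasp_force: 45.7
```

Run:
```python
from h import *
s,T=tool(); t=s['tcp_pos'];print(s['time_s'],t,T.round(3).tolist(),s['gripper_width'],s['grasp_force'])
c=vision.camera('wrist'); cv2.imwrite('pics/w3.png',c['pixels'][...,::-1])
for m in models.trace('collar_top',c):
    g=m['region']&(c['depth']>0);v,u=np.nonzero(g);P=world(c,u,v,c['depth'][g],fish=True)
    F=P[(P[:,2]>.07)&(P[:,2]<.085)]
    if len(F)<10: print(m['pixel'],len(F));continue
    h=cv2.convexHull(F[:,:2].astype(np.float32))[:,0]
    print(m['p'],m['pixel'],np.median(F[:,2]),'fit',circ(h),'mid',((F.min(0)+F.max(0))/2).round(4),np.ptp(F,axis=0).round(3))
for m in models.pinpoint('collar_top',c): print(m['p'],m['pixel'],world(c,*m['pixel'],z=.077,fish=True))
for m in models.trace('dome_stake',c):
    g=m['region']&(c['depth']>0);v,u=np.nonzero(g);P=world(c,u,v,c['depth'][g],fish=True); print('dome',m['p'],m['pixel'],P.min(0).round(3),P.max(0).round(3))
    H=P[P[:,2]>t[2]+.025]; print(((H.min(0)+H.max(0))/2).round(4),np.ptp(H,axis=0).round(3))
```

```text
7.9 [ 0.5635498  -0.19530326  0.24329798] [[-0.074, 0.997, -0.0], [0.997, 0.074, 0.001], [0.001, -0.0, -1.0]] 0.4035087249946114 45.676724925797316
0.91 [283.9, 182.1] 0.078424459512689 fit [ 0.56514766 -0.19432266  0.02830389] mid [ 0.5651 -0.1948  0.0757] [0.057 0.057 0.011]
0.85 [97.7, 148.2] 0.08163386480833357 fit [ 0.36429956 -0.16441513  0.02842813] mid [ 0.3643 -0.1641  0.0775] [0.057 0.056 0.015]
0.57 [95.7, 148.8] [[ 0.36174311 -0.16847239  0.077     ]]
0.55 [284.8, 184.5] [[ 0.56722352 -0.19555485  0.077     ]]
dome 0.66 [280.7, 269.9] [ 0.542 -0.418  0.002] [ 0.617 -0.172  0.282]
[ 0.5632 -0.1931  0.275 ] [0.035 0.035 0.013]
```

View pics/w3.png

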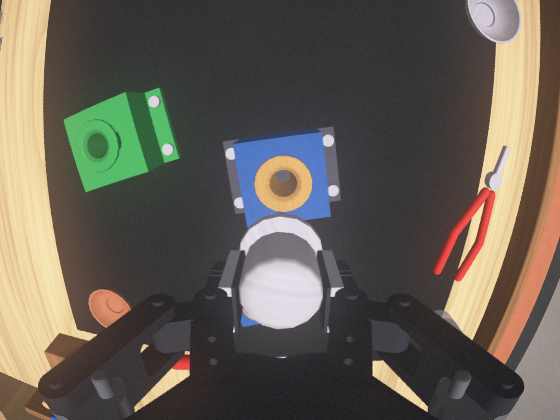

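The wrist view shows the large blue holder's collar at (284,183) and the held dome at (281,275). I correct by about 2 mm and lower partway.

>>> play_rows(
  series=[
    [[-0.1,0.1,2,0,20],[-0.15,0.18,5,0,20],[-0.15,0.18,7.5,0,20],[-0.15,0.18,9,0,20],[-0.15,0.18,10,0,20],[-0.15,0.18,11,0,20],[-0.15,0.18,11.8,0,20],[-0.15,0.18,12.5,0,20],[-0.15,0.18,12.5,0,20]],
  ],
)

```text
time_s: 9.0
tcp_pos: [0.5651, -0.1971, 0.1175]
tool_rot: [-0.001, 0.681, 0.733, -0.0]
force: [-0.1, 0.3, -4.7]
gripper_width: 0.404
grasp_force: 45.6
```

Run:
```python
from h import *
s,T=tool(); print(s['time_s'],s['tcp_pos'],s['force'],s['wrist_torque'],s['gripper_width'])
c=vision.camera('scene'); cv2.imwrite('pics/s4.png',cv2.resize(c['pixels'][180:340,180:380,::-1],None,fx=3.6,fy=3.6))
```

```text
9.0 [ 0.56508741 -0.19714008  0.11748542] [-0.07821171  0.29163952 -4.74674848] [ 0.02973853  0.05310172 -0.04776367] 0.403923235418537
```

View pics/s4.png

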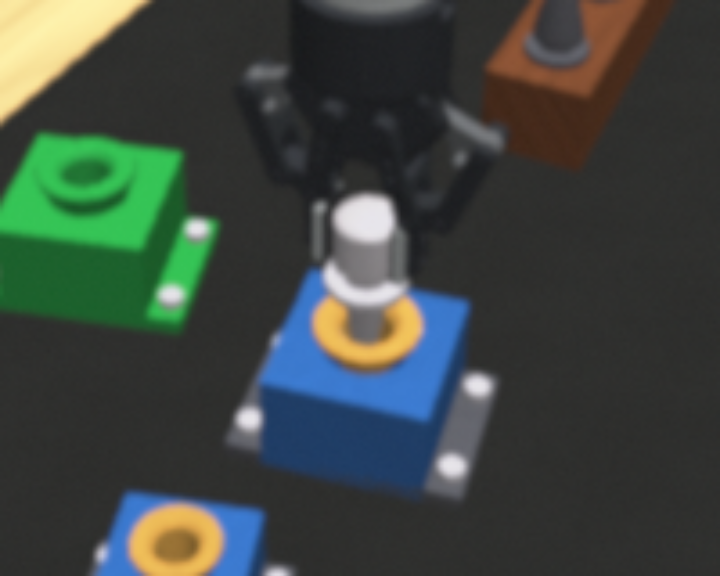

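The shank is inside the collar, centred at about (367,320), with no contact force. I lower it slowly.

>>> play_rows(
  series=[
    [[0,0,0.5,0,20],[0,0,1,0,20],[0,0,1.4,0,20],[0,0,1.7,0,20],[0,0,2,0,20],[0,0,2.2,0,20],[0,0,2.3,0,20],[0,0,2.3,0,20]],
  ],
)

```text
time_s: 9.85
tcp_pos: [0.5655, -0.1973, 0.0952]
tool_rot: [-0.0, 0.681, 0.733, -0.0]
force: [-0.3, 0.0, -4.4]
gripper_width: 0.411
grasp_force: 45.7
```

>>> play_rows(
  series=[
    [[0,0,0.1,0,20],[0,0,0.25,0,20],[0,0,0.25,0,20],[0,0,0.25,0,45],[0,0,0.25,0,60],[0,0,0.25,0,85],[0,0,0.25,0,100],[0,0,0.25,0,100],[0,0,0.25,0,100],[0,0,0.25,0,100],[0,0,-1,0,100],[0,0,-3,0,100],[0,0,-6,0,100],[0,0,-9,0,100],[0,0,-9,0,100]],
  ],
)

```text
time_s: 11.35
tcp_pos: [0.5686, -0.1987, 0.1924]
tool_rot: [0.005, 0.681, 0.733, 0.002]
force: [0.1, -0.6, 1.2]
gripper_width: 1.002
grasp_force: 0.0
```

Run:
```python
from h import *
s,T=tool(); t=s['tcp_pos'];print(s['time_s'],t,T.round(3).tolist(),s['force'])
c=vision.camera('wrist'); cv2.imwrite('pics/w5.png',c['pixels'][...,::-1])
for n in('dome_stake','collar_top'):
  for m in models.trace(n,c):
    g=m['region']&(c['depth']>0);v,u=np.nonzero(g);P=world(c,u,v,c['depth'][g],fish=True); print(n,m['p'],m['pixel'],np.percentile(P[:,2],[2,20,50,98]).round(4))
    H=P[P[:,2]>np.percentile(P[:,2],98)-.012]; print(((H.min(0)+H.max(0))/2).round(4),np.ptp(H,axis=0).round(3))
```

```text
11.35 [ 0.56855977 -0.19865055  0.19237725] [[-0.074, 0.997, 0.01], [0.997, 0.074, -0.005], [-0.005, 0.01, -1.0]] [ 0.10152803 -0.59492694  1.21192771]
dome_stake 0.62 [275.4, 200.8] [0.0834 0.0962 0.1235 0.1268]
[ 0.5645 -0.1947  0.1215] [0.034 0.034 0.013]
collar_top 0.91 [64.2, 150.6] [0.0493 0.0724 0.0812 0.0832]
[ 0.3644 -0.1648  0.078 ] [0.057 0.057 0.013]
collar_top 0.83 [250.9, 328.7] [0.041  0.0567 0.0623 0.0641]
[ 0.5484 -0.352   0.0585] [0.043 0.044 0.013]
collar_top 0.78 [281.3, 169.3] [0.0644 0.0775 0.0782 0.0798]
[ 0.5651 -0.189   0.0784] [0.057 0.046 0.007]
```

View pics/w5.png

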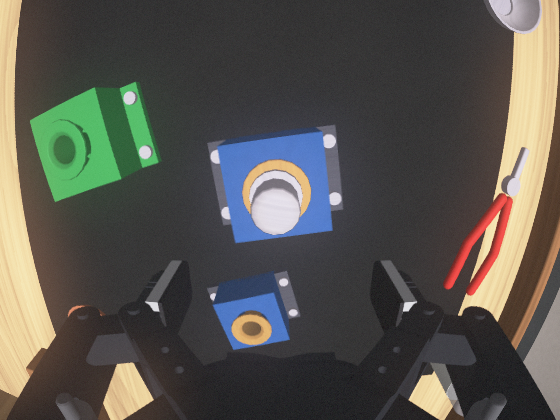

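The stake sits seated in the collar at (275,210). I shut the fingers and line up above the crown.

>>> play_rows(
  series=[
    [[0.1,0,0,0,50],[0.1,0,0,0,0],[0.1,0,0,0,0],[0.1,0,0,0,0],[0.1,0,0,0,0],[0.1,0,2,0,0],[0.1,0,4,0,0],[0.1,0,4,0,0],[0.1,0,4,0,0]],
  ],
)

```text
time_s: 12.4
tcp_pos: [0.5653, -0.1962, 0.1452]
tool_rot: [-0.0, 0.681, 0.733, -0.0]
force: [0.4, 0.3, -0.2]
gripper_width: -0.003
grasp_force: 0.0
```

>>> play_rows(
  series=[
    [[0,0,0.8,0,0],[0,0,1.4,0,0],[0,0,1.7,0,0],[0,0,1.9,0,0],[0,0,2.1,0,0],[0,0,2.3,0,0],[0,0,2.4,0,0],[0,0,2.4,0,0]],
  ],
)

```text
time_s: 13.2
tcp_pos: [0.5659, -0.1965, 0.1234]
tool_rot: [0.0, 0.68, 0.733, 0.0]
force: [-3.5, 1.9, 7.7]
gripper_width: -0.0
grasp_force: 3.8
```

>>> play_rows(
  series=[
    [[0,0,0.15,0,0],[0,0,0.3,0,0],[0,0,0.45,0,0],[0,0,0.6,0,0],[0,0,0.7,0,0],[0,0,0.7,0,0]],
  ],
)

```text
time_s: 13.8
tcp_pos: [0.5659, -0.1965, 0.1167]
tool_rot: [0.0, 0.68, 0.733, 0.0]
force: [-4.8, 2.4, 8.8]
gripper_width: -0.003
grasp_force: 4.4
```

>>> play_rows(
  series=[
    [[0,0,0.1,0,0],[0,0,0.2,0,0],[0,0,0.3,0,0],[0,0,0.3,0,0]],
  ],
)

```text
time_s: 14.2
tcp_pos: [0.5662, -0.1966, 0.1146]
tool_rot: [0.001, 0.68, 0.733, 0.0]
force: [-5.7, 2.9, 12.2]
gripper_width: 0.0
grasp_force: 6.3
```

>>> play_rows(
  series=[
    [[0,0,0.1,0,0],[0,0,0.2,0,0],[0,0,0.3,0,0],[0,0,0.3,0,0]],
  ],
)

```text
time_s: 14.6
tcp_pos: [0.5669, -0.1969, 0.1147]
tool_rot: [0.001, 0.68, 0.733, 0.0]
force: [-11.0, 4.6, 24.6]
gripper_width: 0.0
grasp_force: 11.9
```

>>> play_rows(
  series=[
    [[0,0,0.1,0,0],[0,0,0.2,0,0],[0,0,0.2,0,0],[0,0,-0.5,0,0],[0,0,-2,0,0],[0,0,-5,0,0],[0,0,-9,0,0],[0,0,-13,0,0],[-3,0,-13,0,0],[-3,0,-13,0,0],[-3,0,-13,0,0]],
  ],
)

```text
time_s: 15.7
tcp_pos: [0.5673, -0.2264, 0.2379]
tool_rot: [-0.001, 0.681, 0.732, 0.0]
force: [0.2, -0.1, -0.4]
gripper_width: -0.003
grasp_force: 0.0
```

Run:
```python
from h import *
s,T=tool(); t=s['tcp_pos'];print(s['time_s'],t,s['force'])
for k in('wrist','scene'):
 c=vision.camera(k); cv2.imwrite(f'pics/{k}6.png',c['pixels'][...,::-1])
 if k=='scene': cv2.imwrite('pics/s6.png',cv2.resize(c['pixels'][130:340,180:410,::-1],None,fx=2.8,fy=2.8))
 for n in('dome_stake','collar_top'):
  for m in models.trace(n,c):
    g=m['region']&(c['depth']>0);v,u=np.nonzero(g);P=world(c,u,v,c['depth'][g],fish=k=='wrist')
    H=P[P[:,2]>np.percentile(P[:,2],98)-.012]; print(k,n,round(m['p'],2),np.percentile(P[:,2],[2,20,50,80,98]).round(4),((H.min(0)+H.max(0))/2).round(4))
```

```text
15.7 [ 0.56733038 -0.22635658  0.23788919] [ 0.23207898 -0.06552334 -0.3891356 ]
wrist dome_stake 0.89 [0.0742 0.0971 0.1147 0.1164 0.1178] [ 0.5648 -0.1957  0.1124]
wrist dome_stake 0.19 [0.0676 0.0685 0.0691 0.0698 0.0708] [ 0.5653 -0.191   0.069 ]
wrist collar_top 0.98 [0.0666 0.0684 0.0691 0.0698 0.0711] [ 0.5652 -0.1934  0.0885]
wrist collar_top 0.72 [0.0457 0.0721 0.0812 0.0823 0.0833] [ 0.3645 -0.1642  0.0781]
wrist collar_top 0.54 [0.0614 0.0623 0.0629 0.0635 0.0642] [ 0.5332 -0.3475  0.0627]
scene dome_stake 0.83 [0.0091 0.0437 0.0696 0.0924 0.099 ] [0.4339 0.3057 0.0936]
scene dome_stake 0.61 [0.0703 0.0734 0.0991 0.1127 0.1155] [ 0.5656 -0.1971  0.1103]
scene collar_top 0.97 [0.0362 0.0495 0.0592 0.0606 0.062 ] [ 0.5495 -0.3527  0.0568]
scene collar_top 0.97 [0.0543 0.067  0.0782 0.0799 0.0812] [ 0.3651 -0.1666  0.0755]
scene collar_top 0.48 [0.0628 0.0652 0.0664 0.0675 0.0685] [ 0.5672 -0.199   0.0652]
```

View pics/s6.png

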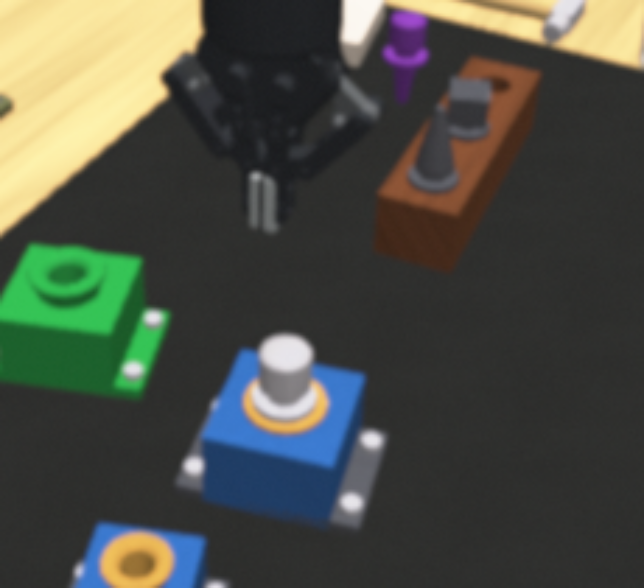

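The stake stands seated, and the collar looks flush on the block. It dropped about 9 mm and stopped hard at 25 N or more. One more tap will make sure.

>>> play_rows(
  series=[
    [[3,-0.1,0,0,0],[3,-0.1,4,0,0],[3,-0.1,8,0,0],[3,-0.1,10.5,0,0],[3,-0.1,11.8,0,0],[3,-0.1,12.3,0,0],[3,-0.1,12.6,0,0],[3,-0.1,12.9,0,0],[3,-0.1,13.1,0,0],[3,-0.1,13.1,0,0],[3,-0.1,13.1,0,0]],
  ],
)

```text
time_s: 17.1
tcp_pos: [0.5657, -0.1966, 0.115]
tool_rot: [0.001, 0.68, 0.733, 0.0]
force: [-14.7, 6.2, 25.8]
gripper_width: 0.0
grasp_force: 13.1
```

>>> play_rows(
  series=[
    [[0,0,0.1,0,0],[0,0,0.2,0,0],[0,0,0.2,0,0]],
  ],
)

```text
time_s: 17.4
tcp_pos: [0.5659, -0.1967, 0.1149]
tool_rot: [0.001, 0.68, 0.733, 0.0]
force: [-17.6, 8.3, 33.9]
gripper_width: 0.004
grasp_force: 17.2
```

>>> play_rows(
  series=[
    [[0,0,-1,0,0],[0,0,-3,0,0],[0,0,-7,0,0],[0,0,-11,0,0],[0,0,-13,0,0],[0,0,-13,0,0]],
  ],
)

```text
time_s: 18.0
tcp_pos: [0.5672, -0.1976, 0.2422]
tool_rot: [0.005, 0.68, 0.733, 0.002]
force: [-0.5, 0.4, 0.3]
gripper_width: 0.003
grasp_force: 0.0
```

Run:
```python
from h import *
c=vision.camera('scene')
for n in('dome_stake','collar_top'):
  for m in models.trace(n,c):
    g=m['region']&(c['depth']>0);v,u=np.nonzero(g);P=world(c,u,v,c['depth'][g])
    H=P[P[:,2]>np.percentile(P[:,2],98)-.012]; print(n,round(m['p'],2),np.percentile(P[:,2],[2,50,98]).round(4),((H.min(0)+H.max(0))/2).round(4))
```

```text
dome_stake 0.88 [0.0678 0.098  0.1155] [ 0.5653 -0.1968  0.1104]
collar_top 0.92 [0.0562 0.0784 0.0814] [ 0.3648 -0.1661  0.0758]
collar_top 0.84 [0.0369 0.0593 0.062 ] [ 0.5495 -0.352   0.0564]
collar_top 0.75 [0.061  0.0665 0.0689] [ 0.5695 -0.2002  0.064 ]
collar_top 0.69 [0.0646 0.0939 0.1063] [0.5435 0.1922 0.1006]
```

```bash
python3 -c "
from workcell import arm
print(arm.finish_job())"
```

```text
the job is handed in; nothing more can be done
None
```

The domed stake stands seated in the large blue holder, with the collar tapped down to its hard stop (crown at 115 mm, no further travel at 34 N); the other two stakes are still in the stand, and I handed the job in at about 18 s.

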